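Slide the bottle tray onto the rail pair with headroom

TASK

Put the tray of bottles into the rack: slide it along whichever pair of rails leaves enough headroom for its bottles, and gently push it fully home until it just meets the rear stop, then let go. The middle rails and the rear stop are only held by friction, so do not shift them or force the tray, and leave the other things on the counter alone.

Things in the scene. Friction and masses are not known exactly. Their poses are not given: they have to be found in the camera images.
- tray: Loose aluminium tray, 0.3 to 0.6 kg. Origin: centre of its underside; x points to its leading edge (the bottle end, which enters the rack first), z up. Sheet 220 (x) by 160 (y) by 4 mm; its bare side edges run in the rails. Six small bottles are fixed on it at x = 16 to 94, |y| under 65 mm; caps end 70 mm above the underside. Grey insert under them: 16 mm high, x = 5 to 105, |y| under 68.
- tray_lead (a point): Middle of the tray's leading edge, at the underside (tray x = 110 mm). Its axes are the tray's.
- tray_grip (a point): Point in the tray's upright grip plate at its rear edge, on the plate's mid-plane, 25 mm above the tray's underside (tray x = -106 mm). The plate is 8 mm thick along x, 100 mm wide along y, its top 38 mm above the underside: grip it from above across its thickness. The tray's centre of mass is near tray x = 22 mm, so it tips if let go less than 95 mm inside the mouth.
- rack: Fixed open rack with two pairs of rails. Origin: on the counter below the middle of the mouth; x points into the rack (the way the tray slides), z up. 172 (x) by 215 (y) by 234 mm high, cartons on top to 280; post fronts at x = -3 mm. A rear stop (plate 50 mm wide, mid-width) serves both pairs: its face is at x = 133 to 157 mm, not measured: feel for it. It slips above about 14 N.
- low_rails (a point): Middle of the low rail pair's mouth, level with its ledge tops, on which the tray rides; fixed, 50 mm above the counter. Axes as the rack's. Each rail is a C-channel 165 mm long: ledge (14 mm wide), side wall, and a lip (10 mm wide) 9 mm above the ledge. Side walls are 165 mm apart. The mouths flare by about 5 mm each way over the 13 mm in front. The middle pair above limits the headroom.
- mid_rails (a point): Middle of the middle rail pair's mouth, level with its ledge tops; made like the low pair. Its height differs each time, 105 to 172 mm above the counter; one pair or both have headroom. Flat straps across, underside 5 mm below the ledge tops, limit the low pair's headroom. Axes as the rack's. It yields up or down only above about 60 N.
- roof (a point): Middle of the front edge of the roof board's underside, 222 mm above the counter: the limit of the middle pair's headroom. Axes as the rack's. With the tray home, its grip plate stands 55 to 87 mm in front of the mouth.
- syrup: Bystander: loose brown bottle with a white cap, 56 mm wide, 120 mm tall. Origin: centre of its underside.
- carton: Bystander: loose white carton, 110 (x) by 60 (y) by 45 mm high. Origin: centre of its underside.
- jar: Bystander: loose white jar, 64 mm wide, 70 mm tall. Origin: centre of its underside.

How it is judged:
On the way, in this order (a step that is already met when the one before it is completed fails the run):
1. the tray is lifted clear of the counter (height (world z) of tray above 0.02 m), for 0.2 s.
2. the tray's leading edge runs in one pair of rails, at least 20 mm in (((y of tray_lead in the frame of low_rails between -0.005 and 0.005 m and z of tray_lead in the frame of low_rails between -0.004 and 0.004 m and x of tray_lead in the frame of low_rails between 0.02 and 0.2 m) or (y of tray_lead in the frame of mid_rails between -0.005 and 0.005 m and z of tray_lead in the frame of mid_rails between -0.004 and 0.004 m and x of tray_lead in the frame of mid_rails between 0.02 and 0.2 m))), for 0.1 s.
At the end, for the whole second after the job is handed in: The tray lies at rest on one pair of rails, both side edges in the channels (within 4 mm of the ledge height and 5 mm of the middle, level and parallel to the rails within 0.05 rad), its leading edge within 3 mm of the rear stop's face, and is released (((y of tray_lead in the frame of low_rails between -0.005 and 0.005 m and z of tray_lead in the frame of low_rails between -0.004 and 0.004 m) or (y of tray_lead in the frame of mid_rails between -0.005 and 0.005 m and z of tray_lead in the frame of mid_rails between -0.004 and 0.004 m)) and x of tray_lead in the frame of stop_face above -0.003 m and angle between the x axis of tray and the x axis of rack, either way round below 0.05 rad and angle between tray's own z axis and vertical below 0.05 rad and linear speed of tray below 0.01 m/s); the robot touches nothing.
It fails at once if the rear stop is shoved more than 4 mm from where it was set (distance of stop_face from where it was at the start of the episode above 0.004 m).
It fails at once if the middle rails are shifted more than 4 mm (distance of mid_rails from where it was at the start of the episode above 0.004 m).
It fails at once if the tray is forced: more than 25 N between tray and rack (contact force between tray and rack above 25 N).
It fails at once if a bystander is moved more than 20 mm (distance of any of syrup, carton, jar from where it was at the start of the episode above 0.02 m).
It also fails if it takes over 54 s, if anything falls off the work surface, if the arm or the gripper's body presses on something with over 40 N, if the wrist force passes 120 N, or if a joint passes its speed limit or range.

ROBOT

A 6-joint arm with a two-finger parallel gripper is mounted at the origin on the work surface. World frame = base frame: x ahead of the robot, y to its left, z up, the work surface at z = 0. Lengths are in m, angles in rad, forces in N, time in s.
With the tool pointing down it reaches from about 0.35 to 0.85 m from the base axis. Payload 8.1 kg.
Tool frame: the origin (TCP) lies on the mounting face of the last link; the fingertips stand 186 mm ahead of it and the grasp point (between the pads) lies 167 mm ahead of it; z points along the fingers, y is the line along which they close (so a half turn about z gives the same grasp; the last joint's range is limited). The gripper opens to 93 mm and grips with 3 to 60 N. Pads are 15 mm wide; open, the fingers measure 128 mm over their backs; the gripper's body (75 mm by 188 mm) begins 65 mm behind the grasp point.
Start: joints at [-1.191, 0.13, 1.488, -0, 1.523, -0.085], TCP at [0.269, -0.536, 0.405] pointing down, gripper open.
Joint ranges: [-2.96, 2.96], [-0.89, 2.26], [0.02, 2.5], [-1.34, 4.48], [0, 2.73], [-2.66, 2.66]. Speed limits (rad/s): [2.39, 2.39, 2.79, 3.14, 3.14, 3.14].

INTERFACE

Orientations are given as a rotation vector (axis times angle).
In Python, from plant import * gives the robot as it stands. The module is installed in compiled form; this text tells all that it offers.
- The arm moves only by the tool arm_command, never from a script. Its argument "increments" is a list of rows, each a list of 6 numbers: the shift along the tool's x, y, z in units of 0.2 m (1.0 is 0.2 m), then the turn, a rotation vector about the tool's x, y, z in units of pi rad (1.0 is pi rad). A call has exactly 5 rows; each row is the pose to reach, as a shift and turn from the pose commanded when the call began, along the tool's axes at that moment, turning the shorter way round; what a row does not reach only later rows make up. A row lasts 1/8 s, in which the tool goes at most 62.5 mm and 10.7 degrees, less where a joint would pass 70% of its speed; a pose out of reach is approached as far as the arm can. A call with a number of a shift or a turn outside -1 to 1 is refused whole. A call with a gripper value outside its range is refused whole. "fingers" is the closure, from -1 (fully open) to 1 (shut), set as the call begins (left out, the last holds). The fingers move at their own pace and stop on an object; "force" is the grip in N (left out, the last holds). Time passes only in rows, so rows that repeat a pose let the fingers close, or fill a call up. It gives the time, the measured TCP pose, the force, the opening and the grip force at its end, in the units of the state.
- read_state(): the state, without advancing time (a new reading comes with each control period).
- read_camera(name): name is "scene" or "top" or "wrist"; returns a dict with "image" (400x640x3 uint8, red, green, blue), "fx", "fy", "cx", "cy" (pixels), "T" (4x4, takes a point from camera to world coordinates). Camera axes: x right, y down, z forward; pixel columns grow to the right and rows downward; lengths in m; the calibration is good to about 2 mm. A picture is of the moment at which its call begins. There is no depth.
- close_job(): hands the job in; it is judged then, once.
The state is a dict: "t": time; "q": joint angles; "dq": joint speeds; "joint_torque": joint torques, N m; "tool_pos": TCP position; "orientation": TCP orientation; "force": force on the tool from outside, world axes, zero at the start; "wrist_torque": the same for the moment, N m; "opening": finger opening in m; "gripper_force": force on a finger pad.
Only numpy, scipy, OpenCV 4.12 (cv2) and the standard library are available. Lean on these libraries where they do the work, as an engineer would, in place of code of your own. Each camera call takes 0.05 s, during which the arm holds its last target. There are 200 camera calls.

## Working session

There is one attempt and no reset: what is moved stays moved. The work goes in short steps, Python scripts to look and compute and a tool call to move; the robot and the scene stay as the last step left them, time stands still between calls to the robot, and variables do not carry over. Pictures are saved under pics/ and viewed, at most 10 in all, crops included, and the job is handed in when it is done.

Besides the shell and the picture viewer there is one more tool, called after "Request:" as name(argument=value, ...), one argument or row to a line, values as JSON. arm_command: Moves the arm, as the interface text tells. Shifts and turns lie within -1 to 1; 1 stands for 0.2 m of shift or pi rad of turn. Its arguments: {"type":"object","properties":{"increments":{"type":"array","items":{"type":"array","items":{"type":"number","minimum":-1,"maximum":1}}},"fingers":{"type":"number"},"force":{"type":"number"}},"required":["increments"]}

```bash
mkdir -p pics; cat > h.py <<'E'
from plant import *
import numpy as np, cv2
from scipy.spatial.transform import Rotation as R
def save(n,f):
    c=read_camera(n); cv2.imwrite('pics/'+f+'.png',c['image'][:,:,::-1]); np.savez(f,**c); return c
def ray(c,u,v,z):
    d=c['T'][:3,:3]@np.array([(u-c['cx'])/c['fx'],(v-c['cy'])/c['fy'],1]); o=c['T'][:3,3]
    return o+d*(z-o[2])/d[2]
def proj(c,p):
    q=np.linalg.inv(c['T'])@np.append(p,1); return np.array([c['fx']*q[0]/q[2]+c['cx'],c['fy']*q[1]/q[2]+c['cy']])
E
python3 - <<'E'
from h import *
for n in ['scene','top']:
    c=save(n,n+'0'); print(n,c['fx'],c['cx'],c['cy'],c['T'].round(3).tolist())
s=read_state();print(s['t'],s['tool_pos'],s['orientation'],s['opening'])
a=[cv2.imread(f'pics/{n}0.png') for n in ['scene','top']]
E
```

```text
scene 424.082765583822 316.22289801131416 189.71240265823502 [[-0.76, 0.382, -0.526, 1.123], [0.65, 0.433, -0.625, 0.719], [-0.011, -0.816, -0.578, 0.811], [0.0, 0.0, 0.0, 1.0]]
top 436.48844790278775 316.75435220493 201.0687396568541 [[-0.01, -0.992, 0.125, 0.435], [-1.0, 0.011, 0.007, 0.037], [-0.009, -0.125, -0.992, 1.207], [0.0, 0.0, 0.0, 1.0]]
0.1 [ 0.26888071 -0.53615463  0.40381403] [-3.05557362e+00 -7.23149211e-01  3.61851845e-04] 0.09278871836145391
```

View pics/scene0.png

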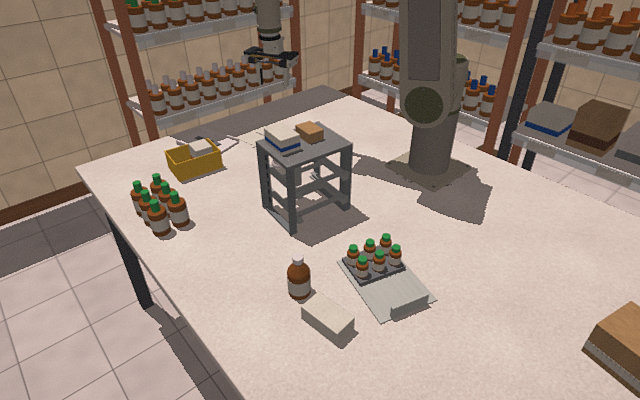

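View pics/top0.png

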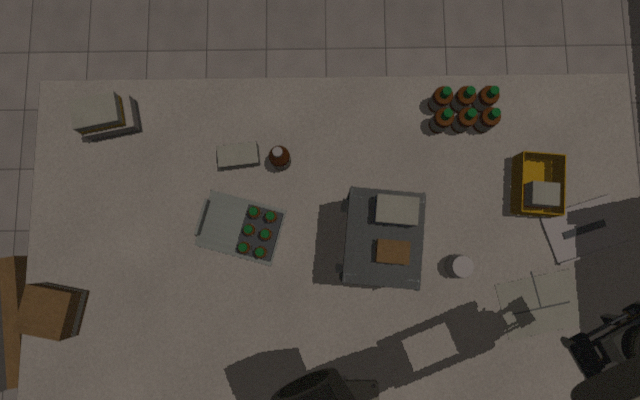

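Scene: the tray is at (385,278) with its grip plate towards the camera, and the rack at (305,175) with its mouth facing the tray. In the top view the tray is at (240,228) with the plate at left (203,217), and the rack is at (385,238) with its mouth on the left edge at x≈347. I'll crop both for detail.

```bash
python3 - <<'E'
from h import *
a=cv2.imread('pics/scene0.png')[110:240,235:375]; a=cv2.resize(a,None,fx=4.6,fy=4.6,interpolation=cv2.INTER_CUBIC); cv2.imwrite('pics/sc.png',cv2.convertScaleAbs(a,alpha=1.5,beta=15))
b=cv2.imread('pics/top0.png')[170:300,185:435]; b=cv2.resize(b,None,fx=3.2,fy=3.2,interpolation=cv2.INTER_CUBIC); cv2.imwrite('pics/tc.png',cv2.convertScaleAbs(b,alpha=1.7))
E
```

```text
(no output)
```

View pics/sc.png

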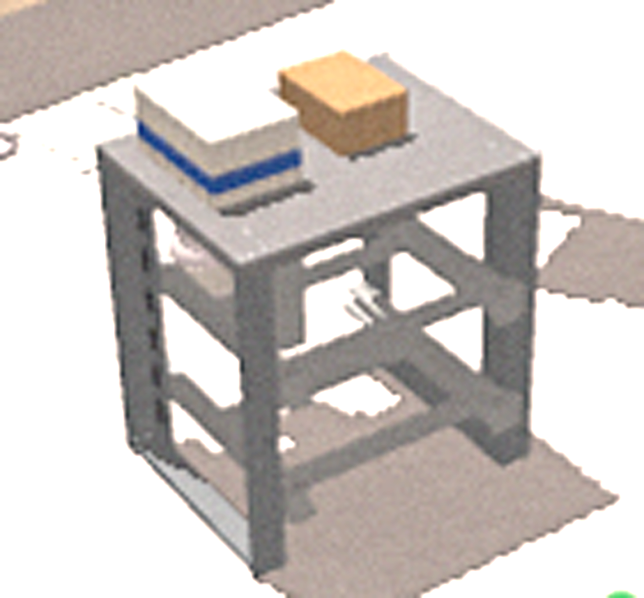

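View pics/tc.png

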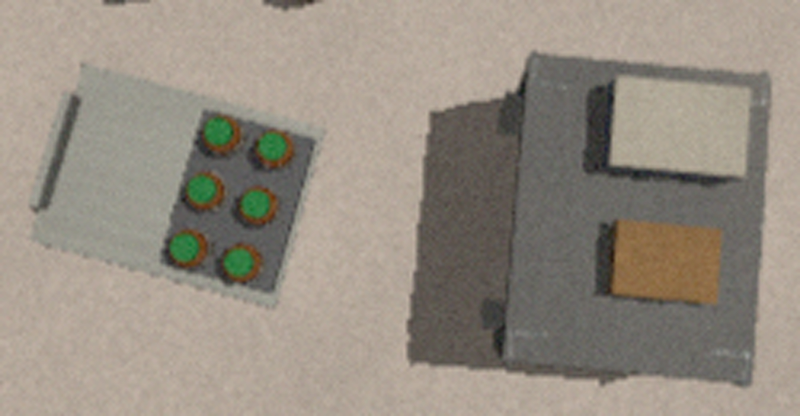

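Scene crop: the middle strap and rails meet the front posts at about (285,385) and (480,300), low ones at about (290,480) and (480,405). In the top crop the tray corners are (85,65), (323,130), (275,303) and (35,240), and the roof corners are (530,55), (768,75), (748,382) and (507,358).

```bash
python3 - <<'E'
from h import *
c=dict(np.load('top0.npz')); s=dict(np.load('scene0.npz'))
T=lambda u,v,z: ray(c,185+u/3.2,170+v/3.2,z)
def rect(P,n):
    P=np.array(P); m=P.mean(0)[:2]; d=(P[1]+P[2]-P[0]-P[3])[:2]/2; w=(P[0]+P[1]-P[2]-P[3])[:2]/2
    print(n,m.round(4),'len',np.linalg.norm(d).round(4),np.linalg.norm(w).round(4),'yaw',np.arctan2(d[1],d[0]).round(4),'yaw from width',(np.arctan2(w[1],w[0])-np.pi/2).round(4)); return m,d/np.linalg.norm(d)
tm,td=rect([T(85,65,.004),T(323,130,.004),T(275,303,.004),T(35,240,.004)],'tray')
rm,rd=rect([T(530,55,.234),T(768,75,.234),T(748,382,.234),T(507,358,.234)],'rack')
print('grip',tm-td*.106, 'plate top',T(75,95,.038),T(37,208,.038))
mo=rm-rd*.083; print('mouth approx',mo)
left=np.array([-rd[1],rd[0]])
# scene check: project rack corners of posts and mid heights
for y in (.1,-.1):
    for z in (0,.05,.105,.12,.135,.15,.165,.222,.234):
        p=proj(s,np.append(mo-rd*.003+left*y,z)); print(y,z,((p-[235,110])*4.6).round(0))
for n,u,v,z in(('syrup',278,152,.12),('carton',238,154,.045),('jar',462,265,.07)): print(n,ray(c,u,v,z).round(3))
E
```

```text
tray [0.5159 0.2559] len 0.215 0.1552 yaw -1.8413 yaw from width -1.8353
rack [ 0.475  -0.1052] len 0.1664 0.2119 yaw -1.6727 yaw from width -1.6706
grip [0.54425568 0.35800272] plate top [0.58965172 0.33886858 0.038     ] [0.49455589 0.36874662 0.038     ]
mouth approx [ 0.48348209 -0.02265157]
0.1 0 [266. 576.]
0.1 0.05 [263. 515.]
0.1 0.105 [259. 443.]
0.1 0.12 [257. 423.]
0.1 0.135 [256. 402.]
0.1 0.15 [255. 382.]
0.1 0.165 [254. 360.]
0.1 0.222 [249. 277.]
0.1 0.234 [248. 259.]
-0.1 0 [518. 462.]
-0.1 0.05 [521. 402.]
-0.1 0.105 [523. 333.]
-0.1 0.12 [524. 313.]
-0.1 0.135 [525. 294.]
-0.1 0.15 [526. 274.]
-0.1 0.165 [527. 253.]
-0.1 0.222 [530. 173.]
-0.1 0.234 [531. 156.]
syrup [0.699 0.143 0.12 ]
carton [0.713 0.259 0.045]
jar [ 0.409 -0.326  0.07 ]
```

Geometry agrees between the two views to a couple of mm. Now a closer look at the rail heights.

```bash
python3 - <<'E'
from h import *
a=cv2.imread('pics/scene0.png')[150:230,285:360]; a=cv2.convertScaleAbs(a,alpha=1.9,beta=10)
a=cv2.resize(a,None,fx=7.4,fy=7.4,interpolation=cv2.INTER_NEAREST); cv2.imwrite('pics/sc2.png',a)
s=dict(np.load('scene0.npz')); rd=np.array([np.cos(-1.6715),np.sin(-1.6715)]); left=np.array([-rd[1],rd[0]]); mo=np.array([.4835,-.0227])
for x,y in((-.013,-.0825),(0,-.07),(.08,-.07),(.08,.07)):
  for z in (.045,.05,.059,.13,.14,.15,.16): print(x,y,z,((proj(s,np.append(mo+rd*x+left*y,z))-[285,150])*7.4).round(0))
E
```

```text
-0.013 -0.0825 0.045 [448. 387.]
-0.013 -0.0825 0.05 [448. 377.]
-0.013 -0.0825 0.059 [449. 359.]
-0.013 -0.0825 0.13 [454. 213.]
-0.013 -0.0825 0.14 [455. 191.]
-0.013 -0.0825 0.15 [456. 169.]
-0.013 -0.0825 0.16 [457. 148.]
0 -0.07 0.045 [404. 382.]
0 -0.07 0.05 [404. 372.]
0 -0.07 0.059 [405. 354.]
0 -0.07 0.13 [409. 208.]
0 -0.07 0.14 [409. 187.]
0 -0.07 0.15 [410. 165.]
0 -0.07 0.16 [410. 143.]
0.08 -0.07 0.045 [289. 290.]
0.08 -0.07 0.05 [289. 280.]
0.08 -0.07 0.059 [289. 263.]
0.08 -0.07 0.13 [289. 119.]
0.08 -0.07 0.14 [289.  98.]
0.08 -0.07 0.15 [289.  77.]
0.08 -0.07 0.16 [289.  56.]
0.08 0.07 0.045 [  7. 407.]
0.08 0.07 0.05 [  6. 397.]
0.08 0.07 0.059 [  5. 379.]
0.08 0.07 0.13 [ -5. 232.]
0.08 0.07 0.14 [ -6. 210.]
0.08 0.07 0.15 [ -8. 189.]
0.08 0.07 0.16 [ -9. 167.]
```

View pics/sc2.png

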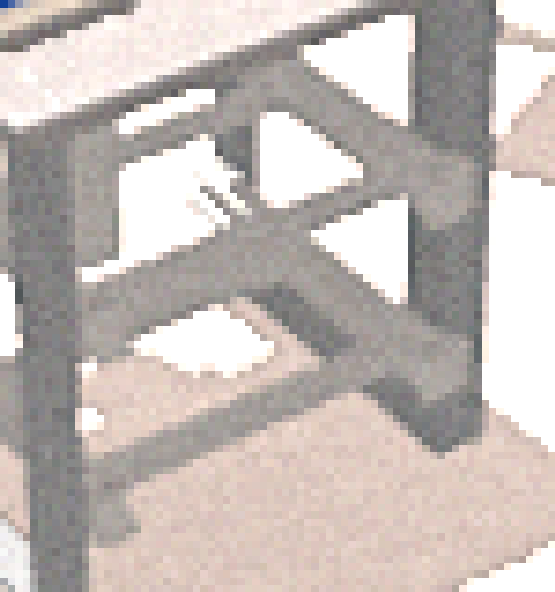

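The same rail-end feature sits at v≈400 for the low pair and v≈222 for the middle one. That puts the middle rails at about 0.136 m, so both pairs clear the bottles. I'll use the fixed low pair, which has about 11 mm to spare. Next is the approach.

```bash
cat >> h.py <<'E'
def Rd(yaw,pitch=0):  # tool down, tool y axis at world yaw; pitch: rotate about world horizontal axis across it
    y=np.array([np.cos(yaw),np.sin(yaw),0]); z=np.array([0,0,-1.]); return np.stack([np.cross(y,z),y,z],1)
def inc(p,Rm,p0=None,R0=None):
    s=read_state(); p0=s['tool_pos'] if p0 is None else np.array(p0); R0=R.from_rotvec(s['orientation']).as_matrix() if R0 is None else R0
    print('inc',(R0.T@(np.array(p)-p0)/.2).round(4),(R.from_matrix(R0.T@Rm).as_rotvec()/np.pi).round(4))
def st():
    s=read_state(); M=R.from_rotvec(s['orientation']).as_matrix()
    print(round(s['t'],2),s['tool_pos'].round(4),'yaw y',np.arctan2(M[1,1],M[0,1]).round(4),'z',M[:,2].round(4),'q',s['q'].round(2),'F',s['force'].round(1),'open',round(s['opening'],4),s['gripper_force'])
E
python3 - <<'E'
from h import *
st()
s=read_state(); M=R.from_rotvec(s['orientation']).as_matrix(); print(M.round(3))
for yaw in (-1.838,-1.838+np.pi): inc([.544,.358,.45],Rd(yaw))
E
```

```text
0.1 [ 0.2689 -0.5362  0.4038] yaw y -1.106 z [-6.0e-04  1.5e-03 -1.0e+00] q [-1.19  0.13  1.49  0.    1.52 -0.09] F [-0.4 -0.7 -0.5] open 0.0928 0.0
[[ 0.894  0.448 -0.001]
 [ 0.448 -0.894  0.002]
 [ 0.    -0.002 -1.   ]]
inc [ 3.2336 -3.3803 -0.225 ] [-5.00e-04  1.00e-04  2.33e-01]
inc [ 3.2336 -3.3803 -0.225 ] [-2.00e-04 -6.00e-04 -7.67e-01]
```

```bash
python3 - <<'E'
from h import *
s=read_state(); p=s['tool_pos']; M=R.from_rotvec(s['orientation']).as_matrix()
for q,y in (([.33,-.42,.53],-.3),([.42,-.22,.53],.5),([.47,.0,.53],1.3),([.52,.2,.45],1.304),([.544,.358,.33],1.304)):
    N=Rd(y); inc(q,N,p,M); p,M=np.array(q),N
E
```

```text
inc [ 0.5336 -0.3832 -0.6302] [-0.0005 -0.0003 -0.2566]
inc [1.0883 0.1344 0.    ] [ 0.      0.     -0.2546]
inc [0.8455 0.7468 0.    ] [ 0.      0.     -0.2546]
inc [0.0266 1.0304 0.4   ] [ 0.      0.     -0.0013]
inc [0.0925 0.7937 0.6   ] [0. 0. 0.]
```

Request:
arm_command(
  increments=[
    [0.53, -0.38, -0.63, 0, 0, -0.256],
    [0.53, -0.38, -0.63, 0, 0, -0.256],
    [0.53, -0.38, -0.63, 0, 0, -0.256],
    [0.53, -0.38, -0.63, 0, 0, -0.256],
    [0.53, -0.38, -0.63, 0, 0, -0.256],
  ],
  fingers=-1,
  force=60,
)

```text
t: 0.72
tool_pos: [0.3301, -0.4203, 0.5313]
orientation: [2.525, 1.868, -0.0]
force: [-0.4, -0.3, 0.1]
opening: 0.093
gripper_force: 0.0
```

Request:
arm_command(
  increments=[
    [1, 0.13, 0, 0, 0, -0.255],
    [1, 0.13, 0, 0, 0, -0.255],
    [1, 0.13, 0, 0, 0, -0.255],
    [1, 0.13, 0, 0, 0, -0.255],
    [1, 0.13, 0, 0, 0, -0.255],
  ],
)

```text
t: 1.35
tool_pos: [0.4145, -0.2361, 0.5305]
orientation: [-1.595, -2.706, -0.0]
force: [-0.5, -0.3, -0.2]
opening: 0.0929
gripper_force: 0.0
```

Request:
arm_command(
  increments=[
    [0.85, 0.75, 0, 0, 0, -0.255],
    [0.85, 0.75, 0, 0, 0, -0.255],
    [0.85, 0.75, 0, 0, 0, -0.255],
    [0.85, 0.75, 0, 0, 0, -0.255],
    [0.85, 0.75, 0, 0, 0, -0.255],
  ],
)

```text
t: 1.98
tool_pos: [0.4644, -0.0139, 0.5303]
orientation: [-0.411, -3.114, -0.001]
force: [0.1, -0.7, 0.1]
opening: 0.0928
gripper_force: 0.0
```

Request:
arm_command(
  increments=[
    [0.05, 1, 0.4, 0, 0, 0],
    [0.05, 1, 0.4, 0, 0, 0],
    [0.05, 1, 0.4, 0, 0, 0],
    [0.05, 1, 0.4, 0, 0, 0],
    [0.05, 1, 0.4, 0, 0, 0],
  ],
)

```text
t: 2.6
tool_pos: [0.5076, 0.1804, 0.4487]
orientation: [-0.418, -3.11, 0.002]
force: [-0.7, 0.0, 1.2]
opening: 0.0928
gripper_force: 0.0
```

```bash
python3 - <<'E'
from h import *
st(); inc([.544,.358,.33],Rd(1.304))
c=save('wrist','w1'); print(c['T'].round(3).tolist(),c['fx'])
E
```

```text
2.6 [0.5076 0.1804 0.4487] yaw y 1.3035 z [-3.6e-03 -7.0e-04 -1.0e+00] q [ 0.25 -0.05  1.59  0.    1.6  -1.06] F [-0.7  0.   1.2] open 0.0928 0.0
inc [0.0569 0.9054 0.5921] [-0.0005 -0.001  -0.0002]
[[0.264, 0.928, 0.261, 0.435], [0.964, -0.254, -0.073, 0.201], [-0.002, 0.271, -0.963, 0.43], [0.0, 0.0, 0.0, 1.0]] 302.4060586675034
```

View pics/w1.png

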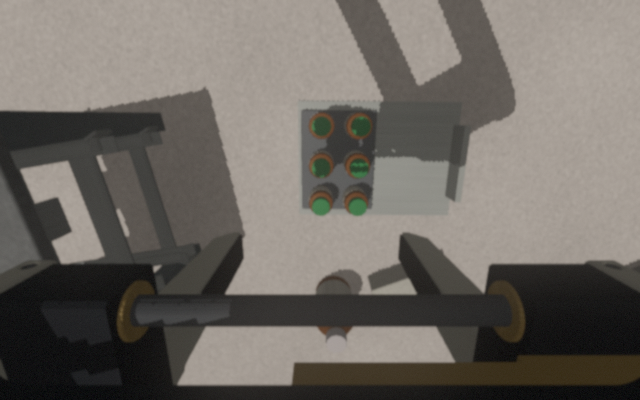

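Wrist view: tray leading corners at (298,100) and (302,213), rear corners hidden near (462,102) and (448,214). The plate's top strip runs from (466,125) to (457,201). The rack mouth is at left.

```bash
python3 - <<'E'
from h import *
c=dict(np.load('w1.npz'))
for n,u,v,z in (('L1',298,100,.004),('L2',302,213,.004),('R1',464,102,.004),('R2',448,214,.004),('pt1',463,125,.038),('pt2',454,201,.038)):
    print(n,ray(c,u,v,z)[:2].round(4))
m=np.array([.5159,.2559])
for a in (110,-110):
    for b in (80,-80):
        d=np.array([np.cos(-1.838),np.sin(-1.838)]); q=m+d*a/1e3+np.array([-d[1],d[0]])*b/1e3; print(a,b,q.round(4),proj(c,np.append(q,.004)).round(0))
for b in(50,-50):
    q=m-d*.106+np.array([-d[1],d[0]])*b/1e3; print('plate',b,q.round(4),proj(c,np.append(q,.038)).round(0))
E
```

```text
L1 [0.4082 0.1764]
L2 [0.5623 0.137 ]
R1 [0.4695 0.3901]
R2 [0.6209 0.345 ]
pt1 [0.4939 0.3699]
pt2 [0.5898 0.3442]
110 80 [0.564  0.1287] [297. 215.]
110 -80 [0.4097 0.1709] [294. 102.]
-110 80 [0.6221 0.3409] [445. 215.]
-110 -80 [0.4678 0.3831] [459. 102.]
plate 50 [0.5921 0.3449] [455. 202.]
plate -50 [0.4957 0.3713] [464. 126.]
```

```bash
python3 - <<'E'
from h import *
inc([.5425,.3575,.30],Rd(1.306))
E
```

```text
inc [0.0675 0.9061 0.7479] [-0.0004 -0.0005 -0.0012]
```

Request:
arm_command(
  increments=[
    [0.0675, 0.906, 0.748, 0, 0, -0.001],
    [0.0675, 0.906, 0.748, 0, 0, -0.001],
    [0.0675, 0.906, 0.748, 0, 0, -0.001],
    [0.0675, 0.906, 0.748, 0, 0, -0.001],
    [0.0675, 0.906, 0.748, 0, 0, -0.001],
  ],
)

```text
t: 3.28
tool_pos: [0.5427, 0.3573, 0.2974]
orientation: [-0.416, -3.109, 0.005]
force: [0.1, -0.4, 0.2]
opening: 0.093
gripper_force: 0.0
```

```bash
python3 - <<'E'
from h import *
st(); inc([.5425,.3575,.194],Rd(1.306))
E
```

```text
3.27 [0.5427 0.3573 0.2974] yaw y 1.3047 z [-0.0052 -0.0028 -1.    ] q [ 0.5   0.33  1.45  0.    1.36 -0.8 ] F [ 0.1 -0.4  0.2] open 0.093 0.0
inc [-0.001  0.003  0.517] [-0.0013 -0.0014 -0.0004]
```

Request:
arm_command(
  increments=[
    [-0.001, 0.003, 0.25, 0, 0, 0],
    [-0.001, 0.003, 0.42, 0, 0, 0],
    [-0.001, 0.003, 0.5, -0.001, -0.001, 0],
    [-0.001, 0.003, 0.517, -0.001, -0.001, 0],
    [-0.001, 0.003, 0.517, -0.001, -0.001, 0],
  ],
)

```text
t: 3.9
tool_pos: [0.5446, 0.3575, 0.1998]
orientation: [0.419, 3.108, 0.007]
force: [1.4, 0.1, -0.3]
opening: 0.0929
gripper_force: 0.0
```

Request:
arm_command(
  increments=[
    [0, 0, 0, 0, 0, 0],
    [0, 0, 0, 0, 0, 0],
    [0, 0, 0, 0, 0, 0],
    [0, 0, 0, 0, 0, 0],
    [0, 0, 0, 0, 0, 0],
  ],
  fingers=1,
  force=60,
)

```text
t: 4.53
tool_pos: [0.5436, 0.3576, 0.1976]
orientation: [0.418, 3.11, 0.004]
force: [-0.9, 1.1, -0.1]
opening: 0.0475
gripper_force: 0.0
```

```bash
python3 - <<'E'
from h import *
st()
E
```

```text
4.53 [0.5436 0.3576 0.1976] yaw y 1.3037 z [ 0.0037  0.0021 -1.    ] q [ 0.5   0.44  1.51  0.    1.19 -0.8 ] F [-0.9  1.1 -0.1] open 0.0475 0.0
```

Request:
arm_command(
  increments=[
    [0, 0, 0.02, 0, 0, 0],
    [0, 0, 0.02, 0, 0, 0],
    [0, 0, 0.02, 0, 0, 0],
    [0, 0, 0.02, 0, 0, 0],
    [0, 0, 0.02, 0, 0, 0],
  ],
)

```text
t: 5.15
tool_pos: [0.5437, 0.3578, 0.1939]
orientation: [0.418, 3.11, 0.005]
force: [-0.1, 2.3, 0.1]
opening: 0.0076
gripper_force: 60.0
```

Request:
arm_command(
  increments=[
    [0, 0, 0, 0, 0, 0],
    [0, 0, 0, 0, 0, 0],
    [0, 0, 0, 0, 0, 0],
    [0, 0, 0, 0, 0, 0],
    [0, 0, 0, 0, 0, 0],
  ],
)

```text
t: 5.78
tool_pos: [0.5437, 0.3576, 0.1938]
orientation: [0.418, 3.11, 0.004]
force: [-0.9, 4.1, -0.1]
opening: 0.0075
gripper_force: 60.0
```

```bash
python3 - <<'E'
from h import *
st()
E
```

```text
5.78 [0.5437 0.3576 0.1938] yaw y 1.3036 z [ 0.0039  0.0023 -1.    ] q [ 0.5   0.44  1.51  0.    1.18 -0.8 ] F [-0.9  4.1 -0.1] open 0.0075 59.999964237213135
```

Request:
arm_command(
  increments=[
    [0, 0, -0.05, 0, 0, 0],
    [0, 0, -0.15, 0, 0, 0],
    [0, 0, -0.25, 0, 0, 0],
    [0, 0, -0.28, 0, 0, 0],
    [0, 0, -0.28, 0, 0, 0],
  ],
)

```text
t: 6.4
tool_pos: [0.5438, 0.3576, 0.2509]
orientation: [0.418, 3.109, 0.006]
force: [-0.3, 0.6, -4.1]
opening: 0.0074
gripper_force: 60.0
```

```bash
python3 - <<'E'
from h import *
st(); inc([.5112,.2519,.2478],Rd(1.470))
E
```

```text
6.4 [0.5438 0.3576 0.2509] yaw y 1.3036 z [ 0.0055  0.0032 -1.    ] q [ 0.5   0.38  1.49  0.    1.27 -0.8 ] F [-0.3  0.6 -4.1] open 0.0074 60.004268288612366
inc [ 0.0177 -0.5529  0.0132] [ 0.0013  0.0016 -0.053 ]
```

Request:
arm_command(
  increments=[
    [0.002, -0.08, 0.003, 0, 0, -0.01],
    [0.006, -0.22, 0.007, 0.001, 0.001, -0.025],
    [0.013, -0.4, 0.01, 0.001, 0.001, -0.042],
    [0.018, -0.52, 0.013, 0.001, 0.001, -0.053],
    [0.018, -0.553, 0.013, 0.001, 0.001, -0.053],
  ],
)

```text
t: 7.02
tool_pos: [0.5101, 0.2505, 0.2457]
orientation: [-0.16, -3.136, 0.002]
force: [-0.2, -0.5, -3.9]
opening: 0.0076
gripper_force: 60.0
```

```bash
python3 - <<'E'
from h import *
c=save('wrist','w2'); s=save('scene','s2'); t=save('top','t2'); st(); 
a=cv2.convertScaleAbs(c['image'][:,:,::-1],alpha=1.6); cv2.imwrite('pics/w2b.png',a)
b=np.hstack([cv2.resize(np.ascontiguousarray(s['image'][120:290,240:400,::-1]),(400,425)),cv2.resize(np.ascontiguousarray(t['image'][150:320,240:400,::-1]),(400,425))])
cv2.imwrite('pics/st2.png',cv2.convertScaleAbs(b,alpha=1.5))
E
```

```text
7.17 [0.5109 0.252  0.2466] yaw y 1.469 z [ 1.e-04 -0.e+00 -1.e+00] q [ 0.37  0.18  1.73 -0.    1.23 -1.1 ] F [ 0.9  1.  -4.7] open 0.0076 60.00648558139801
```

View pics/w2b.png

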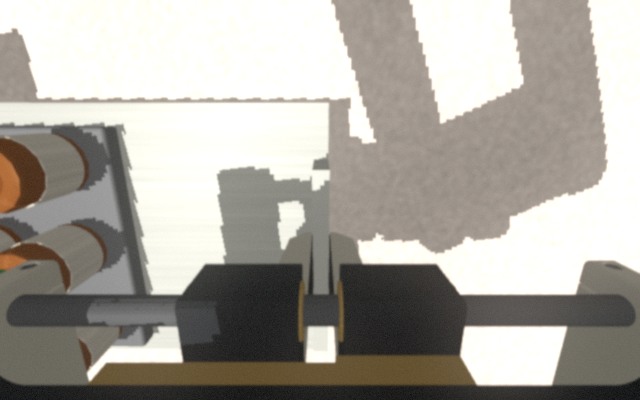

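View pics/st2.png

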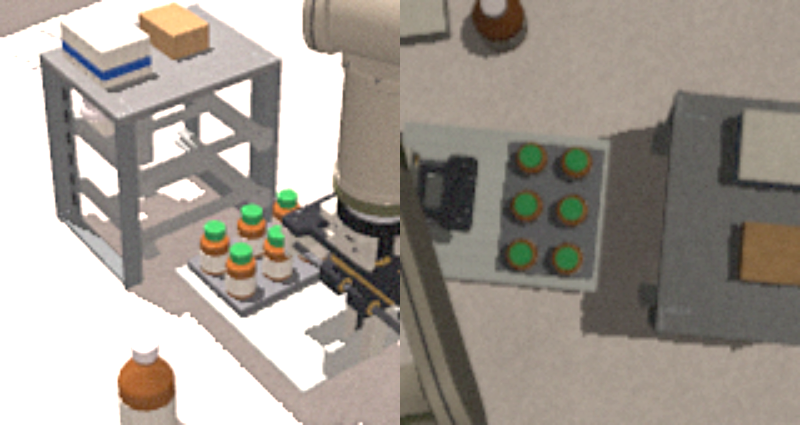

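The tray hangs level in front of the mouth (top crop: leading edge (609,136) to (597,290), roof front (678,93) to (657,330)), nearly parallel to it. I'll triangulate the green caps across the two views for height, pitch and lateral offset.

```bash
cat > caps.py <<'E'
from h import *
import sys
def blobs(c,box,amin=8):
    h=cv2.cvtColor(c['image'],cv2.COLOR_RGB2HSV); m=cv2.inRange(h,(45,110,40),(85,255,255))
    n,l,s,ce=cv2.connectedComponentsWithStats(m); return [(ce[i],s[i,4]) for i in range(1,n) if s[i,4]>=amin and box[0]<ce[i][0]<box[2] and box[1]<ce[i][1]<box[3]]
def tri(a,b,pa,pb):
    P=[np.diag([1,1,1])@np.array([[c['fx'],0,c['cx']],[0,c['fy'],c['cy']],[0,0,1]])@np.linalg.inv(c['T'])[:3] for c in(a,b)]
    X=cv2.triangulatePoints(P[0],P[1],pa.reshape(2,1),pb.reshape(2,1)).ravel(); return X[:3]/X[3]
ryaw=-1.6715; rd=np.array([np.cos(ryaw),np.sin(ryaw)]); lf=np.array([-rd[1],rd[0]]); mo=np.array([.4835,-.0227])
def inrack(p): d=p[:2]-mo; return np.array([d@rd,d@lf,p[2]])
def run(s,t,bs,bt,lo=.08,hi=.17):
    S=blobs(s,bs);T=blobs(t,bt); print(len(S),len(T))
    for pt,at in T:
        best=None
        for ps,as_ in S:
            X=tri(t,s,pt,ps); e=np.linalg.norm(proj(s,X)-ps)+np.linalg.norm(proj(t,X)-pt)
            if lo<X[2]<hi and (best is None or e<best[0]): best=(e,X,as_)
        if best: print('cap rack xyz mm',(inrack(best[1])*1e3).round(1),'err',round(best[0],2),'areas',at,best[2])
E
python3 - <<'E'
from caps import *
print('tray on the counter, start:'); run(dict(np.load('scene0.npz')),dict(np.load('top0.npz')),(340,220,410,280),(220,190,300,270),.03,.1)
s=dict(np.load('s2.npz'));t=dict(np.load('t2.npz'))
print('now'); run(s,t,(310,180,370,240),(270,190,330,270))
for u,v in((323.6,204.4),(318.8,266)): print('lead corner',(inrack(ray(t,u,v,.057))*1e3).round(1))
for u,v in((351.2,187.2),(342.8,282)): print('roof front corner',(inrack(ray(t,u,v,.234))*1e3).round(1))
E
```

```text
tray on the counter, start:
6 6
cap rack xyz mm [-243.    47.6   66.1] err 0.43 areas 54 68
cap rack xyz mm [-197.8   39.5   64.9] err 0.12 areas 55 56
cap rack xyz mm [-251.5   -0.9   65.8] err 0.31 areas 57 63
cap rack xyz mm [-206.3   -8.8   65.6] err 0.3 areas 57 53
cap rack xyz mm [-260.2  -49.2   65.4] err 0.23 areas 62 56
cap rack xyz mm [-215.3  -56.9   65.4] err 0.11 areas 60 54
now
5 6
cap rack xyz mm [-136.2   48.6  118.4] err 0.28 areas 62 61
cap rack xyz mm [-90.7  48.4 118.6] err 0.31 areas 61 53
cap rack xyz mm [-135.7    0.5  117.5] err 0.88 areas 61 41
cap rack xyz mm [-91.   -0.8 118.6] err 0.33 areas 62 56
cap rack xyz mm [-126.2  -38.6  144.1] err 11.24 areas 62 43
cap rack xyz mm [-90.8 -49.7 117.9] err 0.09 areas 65 43
lead corner [-58.8  82.1  57. ]
lead corner [-56.9 -80.1  57. ]
roof front corner [  0.4 105.6 234. ]
roof front corner [  -1.  -105.9  234. ]
```

The tray hasn't sagged (cap heights equal, up 52.9 mm), it is square to the rack, and it is within 1 mm laterally. The underside is at about 52.8 mm, mid-channel. Sliding in now.

Request:
arm_command(
  increments=[
    [0, -0.04, 0, 0, 0, 0],
    [0, -0.1, 0, 0, 0, 0],
    [0, -0.16, 0, 0, 0, 0],
    [0, -0.2, 0, 0, 0, 0],
    [0, -0.22, 0, 0, 0, 0],
  ],
)

```text
t: 7.8
tool_pos: [0.5064, 0.2072, 0.2468]
orientation: [0.159, 3.137, -0.0]
force: [0.5, 0.7, -3.3]
opening: 0.0073
gripper_force: 60.0
```

Request:
arm_command(
  increments=[
    [0, -0.02, 0, 0, 0, 0],
    [0, -0.04, 0, 0, 0, 0],
    [0, -0.06, 0, 0, 0, 0],
    [0, -0.08, 0, 0, 0, 0],
    [0, -0.1, 0, 0, 0, 0],
  ],
)

```text
t: 8.43
tool_pos: [0.5044, 0.1878, 0.2468]
orientation: [0.158, 3.137, -0.0]
force: [0.5, -0.3, -3.9]
opening: 0.0076
gripper_force: 60.0
```

```bash
cat > g.py <<'E'
from caps import *
st(); s=read_state(); p=inrack(s['tool_pos'])*1e3; F=s['force']
print('grip in rack',p.round(1),'lead x',(p[0]+216).round(1),'underside',(p[2]-193.8).round(1),'F along,left',(F[:2]@rd).round(1),(F[:2]@lf).round(1))
E
python3 g.py
```

```text
8.43 [0.5044 0.1878 0.2468] yaw y 1.4701 z [ 2.e-04 -3.e-04 -1.e+00] q [ 0.26  0.1   1.82 -0.    1.22 -1.21] F [ 0.5 -0.3 -3.9] open 0.0076 60.00629782676697
grip in rack [-211.6   -0.4  246.8] lead x 4.4 underside 53.0 F along,left 0.2 0.6
```

Request:
arm_command(
  increments=[
    [0, -0.025, 0, 0, 0, 0],
    [0, -0.05, 0, 0, 0, 0],
    [0, -0.075, 0, 0, 0, 0],
    [0, -0.1, 0, 0, 0, 0],
    [0, -0.125, 0, 0, 0, 0],
  ],
)

```text
t: 9.05
tool_pos: [0.5019, 0.1628, 0.2468]
orientation: [0.158, 3.137, -0.0]
force: [-0.5, -0.6, -3.6]
opening: 0.0079
gripper_force: 60.0
```

```bash
python3 g.py
```

```text
9.05 [0.5019 0.1628 0.2468] yaw y 1.4701 z [ 2.e-04 -3.e-04 -1.e+00] q [ 0.22  0.07  1.85 -0.    1.22 -1.25] F [-0.5 -0.6 -3.6] open 0.0079 60.00628709793091
grip in rack [-186.4   -0.4  246.8] lead x 29.6 underside 53.0 F along,left 0.7 -0.4
```

Request:
arm_command(
  increments=[
    [0, -0.035, 0, 0, 0, 0],
    [0, -0.07, 0, 0, 0, 0],
    [0, -0.105, 0, 0, 0, 0],
    [0, -0.14, 0, 0, 0, 0],
    [0, -0.175, 0, 0, 0, 0],
  ],
)

```text
t: 9.68
tool_pos: [0.4983, 0.1279, 0.2468]
orientation: [0.158, 3.137, -0.0]
force: [-0.0, 0.5, -3.9]
opening: 0.0076
gripper_force: 60.0
```

```bash
python3 g.py
```

```text
9.68 [0.4983 0.1279 0.2468] yaw y 1.47 z [ 2.e-04 -3.e-04 -1.e+00] q [ 0.15  0.04  1.89 -0.    1.22 -1.32] F [-0.   0.5 -3.9] open 0.0076 60.006312131881714
grip in rack [-151.3   -0.4  246.8] lead x 64.7 underside 53.0 F along,left -0.5 -0.1
```

Request:
arm_command(
  increments=[
    [0, -0.04, 0, 0, 0, 0],
    [0, -0.08, 0, 0, 0, 0],
    [0, -0.12, 0, 0, 0, 0],
    [0, -0.16, 0, 0, 0, 0],
    [0, -0.2, 0, 0, 0, 0],
  ],
)

```text
t: 10.3
tool_pos: [0.4943, 0.088, 0.2468]
orientation: [0.158, 3.137, -0.0]
force: [0.8, 0.5, -4.0]
opening: 0.0074
gripper_force: 60.0
```

```bash
python3 g.py
```

```text
10.3 [0.4943 0.088  0.2468] yaw y 1.4701 z [ 2.e-04 -3.e-04 -1.e+00] q [ 0.07  0.    1.92 -0.    1.22 -1.4 ] F [ 0.8  0.5 -4. ] open 0.0074 60.00623166561127
grip in rack [-111.2   -0.4  246.8] lead x 104.8 underside 53.0 F along,left -0.5 0.7
```

Request:
arm_command(
  increments=[
    [0, 0, 0.003, 0, 0, 0],
    [0, 0, 0.006, 0, 0, 0],
    [0, 0, 0.009, 0, 0, 0],
    [0, 0, 0.012, 0, 0, 0],
    [0, 0, 0.012, 0, 0, 0],
  ],
)

```text
t: 10.92
tool_pos: [0.4944, 0.0888, 0.2445]
orientation: [0.158, 3.137, -0.0]
force: [0.7, 0.3, -4.6]
opening: 0.0076
gripper_force: 60.0
```

```bash
python3 g.py
```

```text
10.93 [0.4944 0.0888 0.2445] yaw y 1.4704 z [ 3.e-04 -3.e-04 -1.e+00] q [ 0.08  0.01  1.92 -0.    1.21 -1.39] F [ 0.7  0.3 -4.6] open 0.0076 60.0007438659668
grip in rack [-112.    -0.4  244.5] lead x 104.0 underside 50.7 F along,left -0.4 0.6
```

Request:
arm_command(
  increments=[
    [0, 0, 0.002, 0, 0, 0],
    [0, 0, 0.004, 0, 0, 0],
    [0, 0, 0.005, 0, 0, 0],
    [0, 0, 0.005, 0, 0, 0],
    [0, 0, 0.005, 0, 0, 0],
  ],
)

```text
t: 11.55
tool_pos: [0.4945, 0.0886, 0.2437]
orientation: [0.158, 3.137, -0.0]
force: [-1.0, 2.6, -0.3]
opening: 0.0078
gripper_force: 60.0
```

```bash
python3 g.py
```

```text
11.55 [0.4945 0.0886 0.2437] yaw y 1.4701 z [ 8.e-04 -1.e-04 -1.e+00] q [ 0.08  0.01  1.92 -0.    1.21 -1.39] F [-1.   2.6 -0.3] open 0.0078 59.995413422584534
grip in rack [-1.119e+02 -2.000e-01  2.437e+02] lead x 104.1 underside 49.9 F along,left -2.5 -1.3
```

Request:
arm_command(
  increments=[
    [0, 0, 0, 0, 0, 0],
    [0, 0, 0, 0, 0, 0],
    [0, 0, 0, 0, 0, 0],
    [0, 0, 0, 0, 0, 0],
    [0, 0, 0, 0, 0, 0],
  ],
  fingers=0,
)

```text
t: 12.18
tool_pos: [0.4944, 0.0885, 0.2434]
orientation: [0.158, 3.137, -0.001]
force: [0.1, 1.1, -0.4]
opening: 0.0463
gripper_force: 0.0
```

Request:
arm_command(
  increments=[
    [0, 0, -0.05, 0, 0, 0],
    [0, 0, -0.15, 0, 0, 0],
    [0, 0, -0.25, 0, 0, 0],
    [0, 0, -0.3, 0, 0, 0],
    [0, 0, -0.3, 0, 0, 0],
  ],
)

```text
t: 12.8
tool_pos: [0.4947, 0.0886, 0.3045]
orientation: [0.158, 3.135, -0.0]
force: [-0.1, -0.5, 0.1]
opening: 0.0465
gripper_force: 0.0
```

```bash
python3 g.py; python3 - <<'E'
from caps import *
inc(np.append(mo-rd*.155,.302),Rd(-.10))
E
```

```text
12.8 [0.4947 0.0886 0.3045] yaw y 1.4702 z [ 2.2e-03 -1.0e-04 -1.0e+00] q [ 0.08 -0.06  1.87 -0.    1.33 -1.39] F [-0.1 -0.5  0.1] open 0.0465 0.0
grip in rack [-111.9   -0.   304.5] lead x 104.1 underside 110.7 F along,left 0.5 -0.1
inc [-2.000e-04  2.155e-01  1.230e-02] [0.0006 0.0005 0.4998]
```

Request:
arm_command(
  increments=[
    [0, 0.215, 0.012, 0, 0, 0.03],
    [0, 0.215, 0.012, 0, 0, 0.09],
    [0, 0.215, 0.012, 0, 0, 0.15],
    [0, 0.215, 0.012, 0, 0, 0.21],
    [0, 0.215, 0.012, 0, 0, 0.26],
  ],
  fingers=1,
  force=20,
)

```text
t: 13.42
tool_pos: [0.4983, 0.1314, 0.2998]
orientation: [-1.398, -2.812, 0.002]
force: [-0.9, 0.0, 0.2]
opening: 0.0025
gripper_force: 0.0
```

Request:
arm_command(
  increments=[
    [0, 0, 0, 0, 0, 0.06],
    [0, 0, 0, 0, 0, 0.12],
    [0, 0, 0, 0, 0, 0.18],
    [0, 0, 0, 0, 0, 0.24],
    [0, 0, 0, 0, 0, 0.24],
  ],
)

```text
t: 14.05
tool_pos: [0.4983, 0.1313, 0.3]
orientation: [-2.329, -2.108, 0.002]
force: [-0.5, -0.3, -0.5]
opening: 0.0003
gripper_force: 0.0
```

```bash
python3 g.py; python3 - <<'E'
from caps import *
inc(np.append(mo-rd*.155,.262),Rd(-.10))
t=save('top','t3'); s=save('scene','s3')
b=np.hstack([cv2.resize(np.ascontiguousarray(s['image'][120:290,240:400,::-1]),(400,425)),cv2.resize(np.ascontiguousarray(t['image'][150:320,240:400,::-1]),(400,425))])
cv2.imwrite('pics/st3.png',cv2.convertScaleAbs(b,alpha=1.5))
E
```

```text
14.05 [0.4983 0.1313 0.3   ] yaw y -0.0998 z [-1.3e-03 -6.0e-04 -1.0e+00] q [ 0.16 -0.02  1.84 -0.    1.32  0.26] F [-0.5 -0.3 -0.5] open 0.0003 0.0
grip in rack [-154.7   -0.7  300. ] lead x 61.3 underside 106.2 F along,left 0.3 -0.5
inc [0.0016 0.0039 0.1901] [-0.0004  0.0002  0.0001]
```

View pics/st3.png

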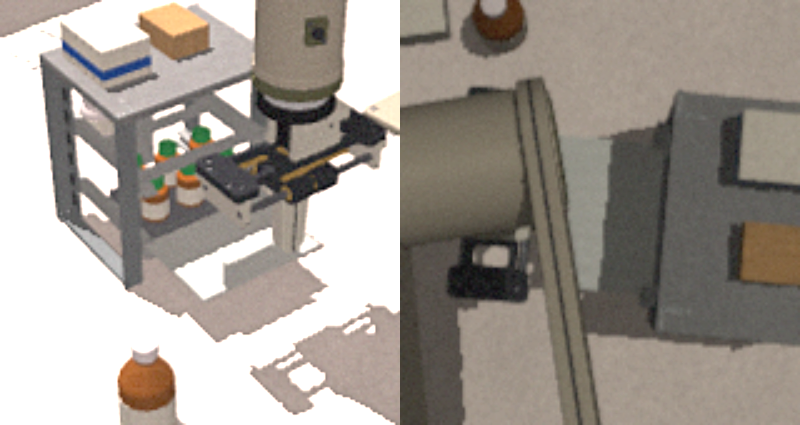

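Bottom left of the view: the tray sits level in the low rails with the bottles inside, and the closed fingers are behind the grip plate. Lowering behind the plate, then pushing gently.

Request:
arm_command(
  increments=[
    [0, 0.004, 0.1, 0, 0, 0],
    [0, 0.004, 0.2, 0, 0, 0],
    [0, 0.004, 0.26, 0, 0, 0],
    [0, 0.004, 0.27, 0, 0, 0],
    [0, 0.004, 0.27, 0, 0, 0],
  ],
)

```text
t: 14.78
tool_pos: [0.4997, 0.1313, 0.2474]
orientation: [2.329, 2.107, 0.001]
force: [0.9, 0.4, 0.0]
opening: 0.0005
gripper_force: 0.0
```

Request:
arm_command(
  increments=[
    [-0.02, 0, 0, 0, 0, 0],
    [-0.04, 0, 0, 0, 0, 0],
    [-0.06, 0, 0, 0, 0, 0],
    [-0.08, 0, 0, 0, 0, 0],
    [-0.1, 0, 0, 0, 0, 0],
  ],
)

```text
t: 15.4
tool_pos: [0.4974, 0.111, 0.247]
orientation: [2.33, 2.106, -0.0]
force: [1.1, 0.2, -0.2]
opening: 0.0005
gripper_force: 0.0
```

```bash
python3 g.py
```

```text
15.4 [0.4974 0.111  0.247 ] yaw y -0.1008 z [ 2.e-04 -3.e-04 -1.e+00] q [ 0.12  0.02  1.9  -0.    1.22  0.22] F [ 1.1  0.2 -0.2] open 0.0005 0.0
grip in rack [-134.5    0.4  247. ] lead x 81.5 underside 53.2 F along,left -0.3 1.1
```

Request:
arm_command(
  increments=[
    [-0.024, 0, 0, 0, 0, 0],
    [-0.048, 0, 0, 0, 0, 0],
    [-0.072, 0, 0, 0, 0, 0],
    [-0.096, 0, 0, 0, 0, 0],
    [-0.12, 0, 0, 0, 0, 0],
  ],
)

```text
t: 16.02
tool_pos: [0.495, 0.0873, 0.247]
orientation: [2.33, 2.107, 0.0]
force: [0.4, 1.8, -0.8]
opening: 0.0005
gripper_force: 1.1
```

```bash
python3 g.py
```

```text
16.02 [0.495  0.0873 0.247 ] yaw y -0.1006 z [ 2.e-04 -1.e-04 -1.e+00] q [ 0.07  0.01  1.92 -0.    1.22  0.17] F [ 0.4  1.8 -0.8] open 0.0005 1.067379154264927
grip in rack [-110.6    0.4  247. ] lead x 105.4 underside 53.2 F along,left -1.8 0.2
```

Request:
arm_command(
  increments=[
    [-0.008, 0, 0, 0, 0, 0],
    [-0.016, 0, 0, 0, 0, 0],
    [-0.024, 0, 0, 0, 0, 0],
    [-0.032, 0, 0, 0, 0, 0],
    [-0.04, 0, 0, 0, 0, 0],
  ],
)

```text
t: 16.65
tool_pos: [0.4942, 0.0795, 0.247]
orientation: [2.33, 2.107, -0.0]
force: [-0.3, 2.2, -0.5]
opening: 0.0001
gripper_force: 1.0
```

Request:
arm_command(
  increments=[
    [-0.0025, 0, 0, 0, 0, 0],
    [-0.005, 0, 0, 0, 0, 0],
    [-0.0075, 0, 0, 0, 0, 0],
    [-0.01, 0, 0, 0, 0, 0],
    [-0.0125, 0, 0, 0, 0, 0],
  ],
)

```text
t: 17.27
tool_pos: [0.494, 0.077, 0.247]
orientation: [2.33, 2.107, -0.0]
force: [0.3, 2.0, 0.2]
opening: 0.0006
gripper_force: 1.0
```

```bash
python3 g.py
```

```text
17.27 [0.494 0.077 0.247] yaw y -0.1006 z [ 2.e-04 -3.e-04 -1.e+00] q [ 0.05 -0.    1.93 -0.    1.22  0.15] F [0.3 2.  0.2] open 0.0006 0.9854858089238405
grip in rack [-100.3    0.4  247. ] lead x 115.7 underside 53.2 F along,left -2.0 0.1
```

Request:
arm_command(
  increments=[
    [-0.0025, 0, 0, 0, 0, 0],
    [-0.005, 0, 0, 0, 0, 0],
    [-0.0075, 0, 0, 0, 0, 0],
    [-0.01, 0, 0, 0, 0, 0],
    [-0.0125, 0, 0, 0, 0, 0],
  ],
)

```text
t: 17.9
tool_pos: [0.4937, 0.0745, 0.247]
orientation: [2.33, 2.107, -0.0]
force: [0.4, 1.7, -0.6]
opening: 0.0003
gripper_force: 0.9
```

Request:
arm_command(
  increments=[
    [-0.0025, 0, 0, 0, 0, 0],
    [-0.005, 0, 0, 0, 0, 0],
    [-0.0075, 0, 0, 0, 0, 0],
    [-0.01, 0, 0, 0, 0, 0],
    [-0.0125, 0, 0, 0, 0, 0],
  ],
)

```text
t: 18.52
tool_pos: [0.4935, 0.072, 0.247]
orientation: [2.33, 2.107, -0.0]
force: [0.6, 1.8, -1.4]
opening: 0.0004
gripper_force: 0.9
```

Request:
arm_command(
  increments=[
    [-0.0025, 0, 0, 0, 0, 0],
    [-0.005, 0, 0, 0, 0, 0],
    [-0.0075, 0, 0, 0, 0, 0],
    [-0.01, 0, 0, 0, 0, 0],
    [-0.0125, 0, 0, 0, 0, 0],
  ],
)

```text
t: 19.15
tool_pos: [0.4932, 0.0696, 0.247]
orientation: [2.33, 2.107, -0.0]
force: [-0.2, 1.7, -1.4]
opening: 0.0005
gripper_force: 0.9
```

Request:
arm_command(
  increments=[
    [-0.0025, 0, 0, 0, 0, 0],
    [-0.005, 0, 0, 0, 0, 0],
    [-0.0075, 0, 0, 0, 0, 0],
    [-0.01, 0, 0, 0, 0, 0],
    [-0.0125, 0, 0, 0, 0, 0],
  ],
)

```text
t: 19.77
tool_pos: [0.493, 0.0671, 0.247]
orientation: [2.33, 2.107, -0.0]
force: [-0.1, 2.0, -2.0]
opening: 0.0002
gripper_force: 0.8
```

Request:
arm_command(
  increments=[
    [-0.0025, 0, 0, 0, 0, 0],
    [-0.005, 0, 0, 0, 0, 0],
    [-0.0075, 0, 0, 0, 0, 0],
    [-0.01, 0, 0, 0, 0, 0],
    [-0.0125, 0, 0, 0, 0, 0],
  ],
)

```text
t: 20.4
tool_pos: [0.4927, 0.0646, 0.247]
orientation: [2.33, 2.107, -0.0]
force: [0.8, 1.1, -0.7]
opening: 0.0007
gripper_force: 0.8
```

Request:
arm_command(
  increments=[
    [-0.0025, 0, 0, 0, 0, 0],
    [-0.005, 0, 0, 0, 0, 0],
    [-0.0075, 0, 0, 0, 0, 0],
    [-0.01, 0, 0, 0, 0, 0],
    [-0.0125, 0, 0, 0, 0, 0],
  ],
)

```text
t: 21.02
tool_pos: [0.4927, 0.0632, 0.2474]
orientation: [-2.33, -2.106, -0.004]
force: [1.3, 11.4, 0.8]
opening: 0.0008
gripper_force: 5.9
```

Force jumped from 2 to 11 N, so the tray has met something in the stop's range and is still below the slip limit. I'll back off, then check.

Request:
arm_command(
  increments=[
    [0.01, 0, 0, 0, 0, 0],
    [0.03, 0, 0, 0, 0, 0],
    [0.08, 0, 0, 0, 0, 0],
    [0.14, 0, 0, 0, 0, 0],
    [0.2, 0, 0, 0, 0, 0],
  ],
)

```text
t: 21.65
tool_pos: [0.4966, 0.1029, 0.247]
orientation: [2.33, 2.107, -0.0]
force: [-0.2, -0.8, -0.1]
opening: 0.0005
gripper_force: 0.0
```

Request:
arm_command(
  increments=[
    [0.1, 0, -0.1, 0, 0, 0],
    [0.3, 0, -0.3, 0, 0, 0],
    [0.5, 0, -0.5, 0, 0, 0],
    [0.5, 0, -0.7, 0, 0, 0],
    [0.5, 0, -0.8, 0, 0, 0],
  ],
)

```text
t: 22.28
tool_pos: [0.5067, 0.2026, 0.4095]
orientation: [2.328, 2.107, 0.004]
force: [0.1, -0.1, -0.4]
opening: 0.0006
gripper_force: 0.0
```

```bash
python3 g.py; python3 - <<'E'
from caps import *
s=save('scene','s4')
b=np.ascontiguousarray(s['image'][120:260,240:400,::-1]); cv2.imwrite('pics/s4c.png',cv2.convertScaleAbs(cv2.resize(b,None,fx=4.2,fy=4.2,interpolation=cv2.INTER_CUBIC),alpha=1.4))
# expected outline for lead x candidates
for L in (135,142,150):
    for a,b_,z in ((-220,50,.088),(-220,-50,.088),(-220,80,.054),(-220,-80,.054)):
        a2=a if z<.06 else -216-4+4
        p=mo+rd*(L+a2)/1e3+lf*b_/1e3; print(L,b_,z,((proj(s,np.append(p,z))-[240,120])*4.2).round(0))
E
```

```text
22.27 [0.5067 0.2026 0.4095] yaw y -0.0993 z [ 3.3e-03  5.0e-04 -1.0e+00] q [ 0.29 -0.02  1.64 -0.    1.52  0.39] F [ 0.1 -0.1 -0.4] open 0.0006 0.0
grip in rack [-226.5    0.5  409.5] lead x -10.5 underside 215.7 F along,left 0.1 0.1
135 50 0.088 [347. 416.]
135 -50 0.088 [470. 361.]
135 80 0.054 [313. 478.]
135 -80 0.054 [506. 388.]
142 50 0.088 [341. 411.]
142 -50 0.088 [463. 356.]
142 80 0.054 [307. 472.]
142 -80 0.054 [499. 383.]
150 50 0.088 [334. 404.]
150 -50 0.088 [456. 350.]
150 80 0.054 [300. 466.]
150 -80 0.054 [492. 377.]
```

View pics/s4c.png

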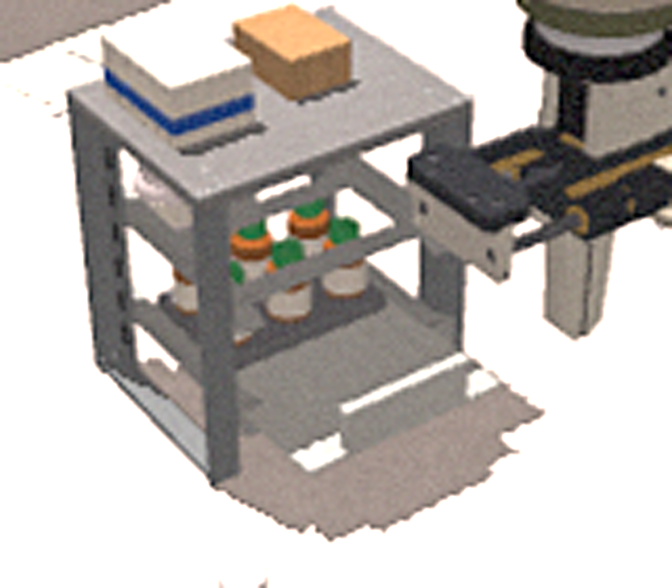

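The plate's top ends are at (342,410) and (465,355), which puts the leading edge at about 142 mm, inside the stop's range. The tray is square in the low rails and the gripper is clear.

```bash
python3 -c "
from plant import *
print(close_job())"
```

```text
the job is handed in; nothing more can be done
None
```

I slid the tray into the low rails, pushed it until it met what I take to be the rear stop (about 11 N, leading edge about 142 mm in), released it with the arm clear, and handed in the job at about 22 s; no verdict was returned.

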